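# Make up the pellet kit and the liquid kit for the spectrometer

## Task

Make up the two sampling kits for the spectrometer from the stock on the blue mat. In the case with the round cutout goes the pellet kit: the slim pellet die, upright and pressed fully home in the round cutout, and the squat salt jar upright in the square compartment; in the other case goes the liquid kit: the liquid cell, flat in the oblong pocket with its window and ports up, and the tall dropper bottle upright in the square compartment. Set everything down gently rather than dropping it, and leave the wide die, the mortar and the timer where they are.

Things in the scene. Friction and masses are not known exactly. Their poses are not given: they have to be found in the camera images.
- pellet_case: Pellet-kit case, open, black, fixed, 130 (x) x 176 (y) x 37 mm, handle at -x, rigid grey insert, top at z 36. Origin: centre of underside. Round cutout, 35 diameter, at x 0, y -43; square compartment 66 x 66 at x 0, y +43; both floors at z 10 (26 deep), mouths chamfered 3. Rubber pads 14 down in the round cutout grip the die: seating it takes a push of about 5 to 12 N.
- liquid_case: Liquid-kit case, open, black, fixed, 130 (x) x 176 (y) x 37 mm, handle at -x, rigid grey insert, top at z 36. Origin: centre of underside. Shallow oblong pocket 96 (x) x 70 (y) at x 0, y -43, floor at z 28 (8 deep); square compartment 66 x 66 at x 0, y +43, floor at z 10 (26 deep); mouths chamfered 3.
- pellet_die: Slim pellet die: plain steel cylinder, 32 diameter and 48 high with a chamfered foot, standing upright; a thin plunger (13 diameter) with a cap (21 diameter) rises from its top to 68 in all. About 0.28 kg. Origin at the centre of its underside, z up.
- salt_jar: Squat white plastic salt jar, 46 diameter, 55 high, with a screw cap of the full width, standing upright. About 0.09 kg. Origin at the centre of its underside, z up.
- liquid_cell: Liquid cell lying flat: two aluminium plates with a white spacer between, 76 (x) x 50 (y) x 24 mm; on top a round window in the middle, four brass nuts at the corners and two small ports on the x axis at 24 either side of the middle, reaching to 36 above the underside. About 0.24 kg. Origin at the centre of the underside, x along the 76 side, z up.
- dropper_bottle: Tall white plastic dropper bottle, body 38 diameter and straight up to 48, then a shoulder and a narrow tip, 82 high in all, standing upright. About 0.07 kg. Origin at the centre of its underside, z up.
- wide_die: Wide pellet die, not needed: same build as the slim die but 56 diameter, 48 high (68 with its plunger), standing upright among the stock. Loose, 0.75 kg. Origin at the centre of its underside.
- mortar: Brown agate mortar with its pestle leaning inside, 74 diameter, 28 high (46 with pestle), beyond the stock and to one side. Loose, not needed. Origin at the centre of its underside.
- timer: White kitchen timer lying flat, 62 x 72 x 16 mm, beyond the stock and to one side. Loose, not needed. Origin at the centre of its underside.
Mind the look-alikes: they are no part of the job. Leave any purple or red look-alike of the liquid_cell alone.

How it is judged:
At the end, for the whole second after the job is handed in: Slim die within 5 mm of the round cutout's centre and 3 mm of its floor, salt jar on the floor of that case's square compartment, cell flat and window up on the oblong pocket's floor, dropper bottle on the floor beside it (floors within 4 mm); all upright within 0.12 rad, released, at rest (x of pellet_die in the frame of pellet_case between -0.005 and 0.005 m and y of pellet_die in the frame of pellet_case between -0.048 and -0.038 m and z of pellet_die in the frame of pellet_case between 0.005 and 0.013 m and angle between each of pellet_die, salt_jar, liquid_cell, dropper_bottle's own z axis and vertical below 0.12 rad and linear speed of each of pellet_die, salt_jar, liquid_cell, dropper_bottle below 0.03 m/s and x of salt_jar in the frame of pellet_case between -0.014 and 0.014 m and y of salt_jar in the frame of pellet_case between 0.029 and 0.057 m and z of salt_jar in the frame of pellet_case between 0.005 and 0.014 m and x of liquid_cell in the frame of liquid_case between -0.014 and 0.014 m and y of liquid_cell in the frame of liquid_case between -0.057 and -0.029 m and z of liquid_cell in the frame of liquid_case between 0.023 and 0.032 m and x of dropper_bottle in the frame of liquid_case between -0.018 and 0.018 m and y of dropper_bottle in the frame of liquid_case between 0.025 and 0.061 m and z of dropper_bottle in the frame of liquid_case between 0.005 and 0.014 m); the robot touches nothing.
It fails at once if the wide pellet die moved by more than 30 mm (distance of wide_die from where it was at the start of the episode above 0.03 m).
It fails at once if the mortar moved by more than 30 mm (distance of mortar from where it was at the start of the episode above 0.03 m).
It fails at once if the timer moved by more than 30 mm (distance of timer from where it was at the start of the episode above 0.03 m).
It fails at once if die, jar, cell or bottle dropped: falling free, out of the fingers, faster than 0.7 m/s (a fall of about 25 mm) ((linear speed of pellet_die above 0.7 m/s and contact force between the fingers and pellet_die below 0.01 N) or (linear speed of salt_jar above 0.7 m/s and contact force between the fingers and salt_jar below 0.01 N) or (linear speed of liquid_cell above 0.7 m/s and contact force between the fingers and liquid_cell below 0.01 N) or (linear speed of dropper_bottle above 0.7 m/s and contact force between the fingers and dropper_bottle below 0.01 N)).
It also fails if it takes over 96 s, if anything falls off the work surface, if the arm or the gripper's body presses on something with over 40 N, if the wrist force passes 120 N, or if a joint passes its speed limit or range.

## Robot

A 6-joint arm with a two-finger parallel gripper is mounted at the origin on the work surface. World frame = base frame: x ahead of the robot, y to its left, z up, the work surface at z = 0. Lengths are in m, angles in rad, forces in N, time in s.
With the tool pointing down it reaches from about 0.275 to 0.875 m from the base axis. Payload 12.5 kg.
Tool frame: the origin (TCP) lies at the very end of the fingers, on their centre line; the grasp point (between the pads) lies 19 mm behind it (bot.pinch_z is the distance from the TCP to the grasp point, in m); z points along the fingers, y is the line along which they close (so a half turn about z gives the same grasp; the last joint's range is limited). The gripper opens to 85 mm and grips with 20 to 120 N. Pads are 22 mm wide; open, the fingers measure 114 mm over their backs; the gripper's body (76 mm by 85 mm) begins 54 mm behind the grasp point. The pads swing forward as they close: fully open they stand 13 mm farther back than shut.
Start: joints at [1.141, 0.351, 1.652, -0, 1.139, -0.085], TCP at [0.186, 0.518, 0.203] pointing down, gripper open.
Joint ranges: [-2.75, 2.75], [-0.79, 2.1], [0.01, 2.65], [-1.57, 4.71], [0.07, 3.14], [-2.87, 2.87]. Speed limits (rad/s): [2.22, 2.22, 2.79, 3.14, 3.14, 3.14].

## Interface

Orientations are given as a 3x3 rotation matrix whose columns are the frame's x, y, z axes.
In Python, from rig import bot, cams gives the robot as it stands.
- The arm moves only by the tool step_arm, never from a script. Its argument "targets" is one flat list of numbers, 6 for each row, row after row: the shift along the tool's x, y, z as a fraction of full scale, then the turn, a rotation vector about the tool's x, y, z as a fraction of full scale. In form: [x, y, z, ax, ay, az, x, y, z, ax, ay, az, ...]. A call has 1 to 20 rows; each row is the pose to reach, as a shift and turn from the pose commanded when the call began, along the tool's axes at that moment; what a row does not reach only later rows make up. Full scale, the value 1, is 25 cm for a shift and 90 degrees for a turn. A row lasts 1/10 s, in which the tool goes at most 50 mm and 8.59 degrees, less where a joint would pass 70% of its speed; a pose out of reach is approached as far as the arm can. A call with a number of a shift or a turn outside -1 to 1 is refused whole. A call with a gripper value outside its range is refused whole. "claw" is the closure, from 0 (fully open) to 1 (shut), set as the call begins (left out, the last holds). The fingers move at their own pace and stop on an object; "squeeze" is the grip in N (left out, the last holds). Time passes only in rows, so rows that repeat a pose let the fingers close. It gives the time, the measured TCP pose, the force, the opening and the grip force at its end, in the units of the state.
- bot.get_state(): the state, without advancing time (a new reading comes with each control period).
- cams.read_camera(name): name is "scene" or "top" or "wrist"; returns a dict with "img" (384x512x3 uint8, red, green, blue), "fx", "fy", "cx", "cy" (pixels), "k1" (the pictures are not rectified: a ray, as slopes to the right and down, at radius r is drawn at 1 + k1 r^2 times it, then the intrinsics apply), "R" (3x3) and "t" (3): a world point X has camera coordinates R X + t; the wrist camera has in their place "hand_eye" (4x4, takes a point from camera to tool coordinates, whose origin is the TCP and whose axes are the flange's). Camera axes: x right, y down, z forward; pixel columns grow to the right and rows downward; lengths in m; the calibration is good to about 2 mm. A picture is of the moment at which its call begins: read the wrist's pose just before it. There is no depth.
- bot.hand_in(): hands the job in; it is judged then, once.
The state is a dict: "clock": time; "qpos": joint angles; "joint_velocities": joint speeds; "tau": joint torques, N m; "tcp_pos": TCP position; "ee_rot": TCP orientation; "force": force on the tool from outside, world axes, zero at the start; "wrist_torque": the same for the moment, N m; "grip_width": opening from 0.0 (shut) to 1.0 (fully open); "grasp_force": force on a finger pad.
Only numpy, scipy, OpenCV 4.12 (cv2) and the standard library are available. Lean on these libraries where they do the work, as an engineer would, in place of code of your own. Each camera call takes 0.05 s, during which the arm holds its last target. There are 200 camera calls.

## Working session

There is one attempt and no reset: what is moved stays moved. The work goes in short steps, Python scripts to look and compute and a tool call to move; the robot and the scene stay as the last step left them, time stands still between calls to the robot, and variables do not carry over. Pictures are saved under pics/ and viewed, at most 14 in all, crops included, and the job is handed in when it is done.

Besides the shell and the picture viewer there is one more tool, called after "Emit:" as name(argument=value, ...) on one line, values as JSON. step_arm: Moves the arm, as the interface text tells. Shift numbers are shares of 25 cm and turn numbers shares of 90 degrees, none past 1 either way. Its arguments: {"type":"object","properties":{"targets":{"type":"array","items":{"type":"number"}},"claw":{"type":"number"},"squeeze":{"type":"number"}},"required":["targets"]}

```bash
ls; mkdir -p pics
python3 - <<'E'
from rig import bot,cams
import cv2,json
s=bot.get_state();print(s['clock'],s['tcp_pos'],s['ee_rot'],s['grip_width'],bot.pinch_z)
for n in ['top','scene']:
    c=cams.read_camera(n);cv2.imwrite(f'pics/{n}0.png',c['img'][:,:,::-1])
    print(n,{k:v for k,v in c.items() if k!='img'})
E
```

```text
pics
0.0 [0.18571633 0.51730754 0.20225813] [[-9.41152792e-01  3.37981042e-01 -4.86436605e-04]
 [ 3.37981377e-01  9.41152203e-01 -1.05763378e-03]
 [ 1.00350714e-04 -1.15980150e-03 -9.99999322e-01]] 0.9969387754440944 0.0187
top {'fx': 379.2155280652608, 'fy': 379.2155280652608, 'cx': 257.69394067228353, 'cy': 189.98040974726572, 'k1': -0.1274394912069623, 'R': array([[-0.02777575, -0.99944052, -0.01863186],
       [-0.98922971,  0.03016211, -0.14322998],
       [ 0.14371182,  0.01445287, -0.98951404]]), 't': array([0.01370854, 0.60236822, 0.99776493])}
scene {'fx': 348.5281184335109, 'fy': 348.5281184335109, 'cx': 256.22926746758594, 'cy': 183.49227947020574, 'k1': -0.05097462494265086, 'R': array([[-0.19460052,  0.98082934, -0.01021923],
       [ 0.57595439,  0.10582604, -0.8106031 ],
       [-0.79398185, -0.1636296 , -0.58550677]]), 't': array([ 0.13197628, -0.31208271,  1.33588783])}
```

View pics/top0.png

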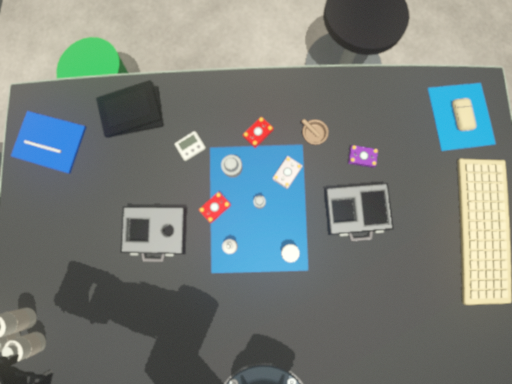

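View pics/scene0.png

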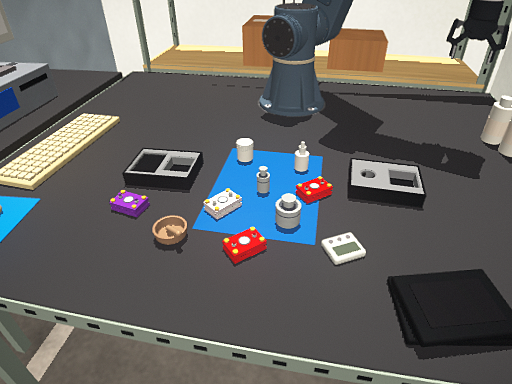

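```bash
cat > h.py <<'E'
from rig import bot,cams
import cv2,numpy as np
def snap(n,name=None):
    s=bot.get_state();c=cams.read_camera(n)
    if n=='wrist':
        H=np.array(c['hand_eye']);T=np.eye(4);T[:3,:3]=s['ee_rot'];T[:3,3]=s['tcp_pos']
        M=np.linalg.inv(T@H);c['R'],c['t']=M[:3,:3],M[:3,3]
    if name: cv2.imwrite(f'pics/{name}.png',c['img'][:,:,::-1])
    return c
def K(c): return np.array([[c['fx'],0,c['cx']],[0,c['fy'],c['cy']],[0,0,1.]]),np.array([c['k1'],0,0,0.])
def ray(c,uv,z):
    k,d=K(c);p=cv2.undistortPoints(np.array(uv,float).reshape(-1,1,2),k,d).reshape(-1,2)
    D=np.c_[p,np.ones(len(p))]@c['R'];o=-c['R'].T@c['t'];z=np.broadcast_to(z,len(p))
    return o+D*((z-o[2])/D[:,2])[:,None]
def proj(c,X):
    k,d=K(c);return cv2.projectPoints(np.array(X,float).reshape(-1,1,3),cv2.Rodrigues(c['R'])[0],c['t'],k,d)[0].reshape(-1,2)
E
python3 - <<'E'
from h import *
c=snap('top');i=c['img'][:,:,::-1]
cv2.imwrite('pics/tA.png',cv2.resize(i[140:280,205:400],None,fx=4,fy=4,interpolation=cv2.INTER_CUBIC))
cv2.imwrite('pics/tB.png',cv2.resize(i[190:275,105:245],None,fx=5,fy=5,interpolation=cv2.INTER_CUBIC))
E
```

```text
(no output)
```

View pics/tA.png

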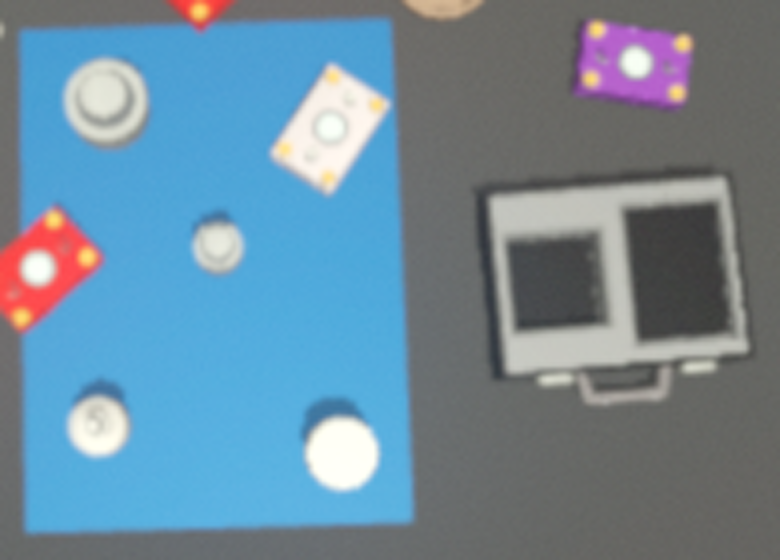

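View pics/tB.png

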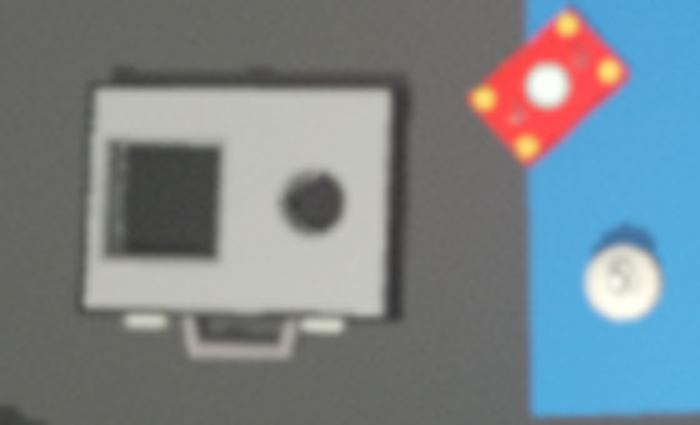

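Run:
```python
from h import *
c=snap('top')
A=lambda p:(np.array(p,float)+.5)/4-.5+[205,140]
B=lambda p:(np.array(p,float)+.5)/5-.5+[105,190]
def case(P):
    m=P.mean(0);TL,TR,BR,BL=P
    print('case',m.round(4),'xdir',np.degrees(np.arctan2(*((TL+TR-BL-BR)[[1,0]]))),'ydir-90',np.degrees(np.arctan2(*((TL+BL-TR-BR)[[1,0]])))-90,np.linalg.norm((TL+TR-BL-BR)/2),np.linalg.norm((TL+BL-TR-BR)/2))
case(ray(c,A([[488,196],[725,178],[748,352],[505,373]]),.036))
case(ray(c,B([[95,88],[390,88],[384,316],[84,306]]),.036))
print('round',ray(c,B([[312,203]]),.036),'sqL..',ray(c,A([[556,281],[683,272]]),.036), ray(c,B([[163,201]]),.036))
print('jar,bottle,die,diecap,wide',ray(c,A([[342,453],[100,426],[217,247],[219,242],[106,102]]),[.055,.048,.048,.068,.048]).round(4))
P=ray(c,A([[332,63],[389,100],[330,194],[271,153]]),.024);print('cell',P.mean(0),np.degrees(np.arctan2(*((P[0]+P[1]-P[2]-P[3])[[1,0]]))))
print('red near, mortar,timer',ray(c,[[214,207],[258,131],[315,132],[190,146]],[.024,.024,.028,.016]).round(3))
print(bot.get_state()['clock'])
```

```text
case [ 0.5444 -0.2818  0.036 ] xdir 3.007848346881211 ydir-90 2.6917616575868237 0.12215562859752287 0.1690307718377464
case [0.5022 0.2924 0.036 ] xdir -1.9921889417981256 ydir-90 -2.11894740574985 0.12353383575780773 0.16948930939054038
round [[0.49909708 0.24966278 0.036     ]] sqL.. [[ 0.54108385 -0.23864107  0.036     ]
 [ 0.54437046 -0.3278455   0.036     ]] [[0.50196366 0.33438201 0.036     ]]
jar,bottle,die,diecap,wide [[ 0.4293 -0.0855  0.055 ]
 [ 0.4516  0.0758  0.048 ]
 [ 0.5704 -0.0062  0.048 ]
 [ 0.5715 -0.0079  0.068 ]
 [ 0.6736  0.0677  0.048 ]]
cell [ 0.655576   -0.08832622  0.024     ] -34.77821631957615
red near, mortar,timer [[ 0.561  0.12   0.024]
 [ 0.776 -0.009  0.024]
 [ 0.767 -0.172  0.028]
 [ 0.741  0.189  0.016]]
0.2
```

```bash
cat >> h.py <<'E'
from scipy.spatial.transform import Rotation as Ro
def plan(x,y,z,yaw):
    s=bot.get_state();R0=np.array(s['ee_rot']);a=np.radians(yaw)
    Y=np.array([np.cos(a),np.sin(a),0]);Z=np.array([0,0,-1.]);R1=np.c_[np.cross(Y,Z),Y,Z]
    d=R0.T@(np.array([x,y,z])-s['tcp_pos'])/.25
    r=Ro.from_matrix(R0.T@R1).as_rotvec()/(np.pi/2)
    f=max(1,abs(d).max());print('x%.3f'%f,np.r_[d,r].round(4).tolist())
def st():
    s=bot.get_state();print(s['clock'],s['tcp_pos'].round(4),s['force'].round(1),s['grip_width'],s['grasp_force'])
E
python3 -c "
from h import *
plan(.571,-.007,.2,90)"
```

```text
x2.159 [-2.1593, -1.4535, 0.0107, -0.0004, -0.0001, -0.2195]
```

Emit:
step_arm(targets=[-1,-0.67,0,0,0,0,-1,-0.67,0,0,0,0,-1,-0.67,0,0,0,0,-1,-0.67,0,0,0,0,-1,-0.67,0,0,0,0,-1,-0.67,0,0,0,0,-1,-0.67,0,0,0,0], claw=0, squeeze=80)

```text
clock: 0.9
tcp_pos: [0.3671, 0.2718, 0.2029]
ee_rot: [[-0.939, 0.343, 0.001], [0.343, 0.939, -0.001], [-0.001, -0.0, -1.0]]
force: [-0.2, 0.9, -0.2]
grip_width: 0.999
grasp_force: 0.0
```

Emit:
step_arm(targets=[-1,-0.67,0,0,0,0,-1,-0.67,0,0,0,0,-1,-0.67,0,0,0,0,-1,-0.67,0,0,0,0,-1,-0.67,0,0,0,0,-1,-0.67,0,0,0,0,-1,-0.67,0,0,0,0])

```text
clock: 1.6
tcp_pos: [0.5456, 0.0299, 0.2024]
ee_rot: [[-0.94, 0.342, 0.001], [0.342, 0.94, -0.001], [-0.001, -0.0, -1.0]]
force: [-0.7, -0.4, 0.4]
grip_width: 0.999
grasp_force: 0.0
```

```bash
python3 -c "
from h import *
plan(.571,-.007,.2,90);st()"
```

```text
x1.000 [-0.146, -0.1038, 0.0098, -0.0003, 0.0005, -0.2219]
1.6 [0.5456 0.0299 0.2024] [-0.7 -0.4  0.4] 0.9989677816080332 0.0
```

Emit:
step_arm(targets=[-0.146,-0.104,0.01,0,0,-0.222,-0.146,-0.104,0.01,0,0,-0.222,-0.146,-0.104,0.01,0,0,-0.222,-0.146,-0.104,0.01,0,0,-0.222,-0.146,-0.104,0.01,0,0,-0.222])

```text
clock: 2.1
tcp_pos: [0.5685, -0.0026, 0.2002]
ee_rot: [[-1.0, -0.003, -0.0], [-0.003, 1.0, 0.0], [0.0, 0.0, -1.0]]
force: [-0.4, -0.3, 0.4]
grip_width: 1.003
grasp_force: 0.0
```

Run:
```python
from h import *
st();c=snap('wrist','w1')
print(c['fx'],c['k1'],-c['R'].T@c['t'],c['R'][2])
print(proj(c,[[.571,-.007,.048],[.571,-.007,.068]]))
```

```text
2.1 [ 0.5685 -0.0026  0.2002] [-0.4 -0.3  0.4] 1.002706784177644 0.0
292.9374289924609 -0.046368908968007994 [ 0.49571916 -0.00312141  0.37056777] [ 2.88155063e-01  7.77201311e-04 -9.57583446e-01]
[[254.13699898 174.8261961 ]
 [253.91882534 179.10811373]]
```

View pics/w1.png

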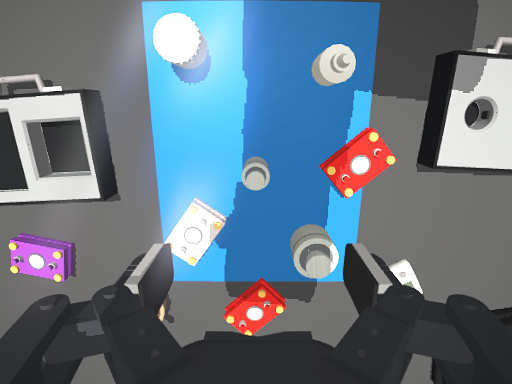

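Run:
```python
import cv2,numpy as np
i=cv2.imread('pics/w1.png')
cr=lambda u,v,w=66,h=75:cv2.resize(i[v:v+h,u:u+w],None,fx=4,fy=4,interpolation=cv2.INTER_CUBIC)
t=[cr(225,135),cr(160,190),cr(445,75),cr(145,0),cr(300,25),cr(0,100)]
cv2.imwrite('pics/m1.png',np.vstack([np.hstack(t[:3]),np.hstack(t[3:])]))
```

```text
(no output)
```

View pics/m1.png

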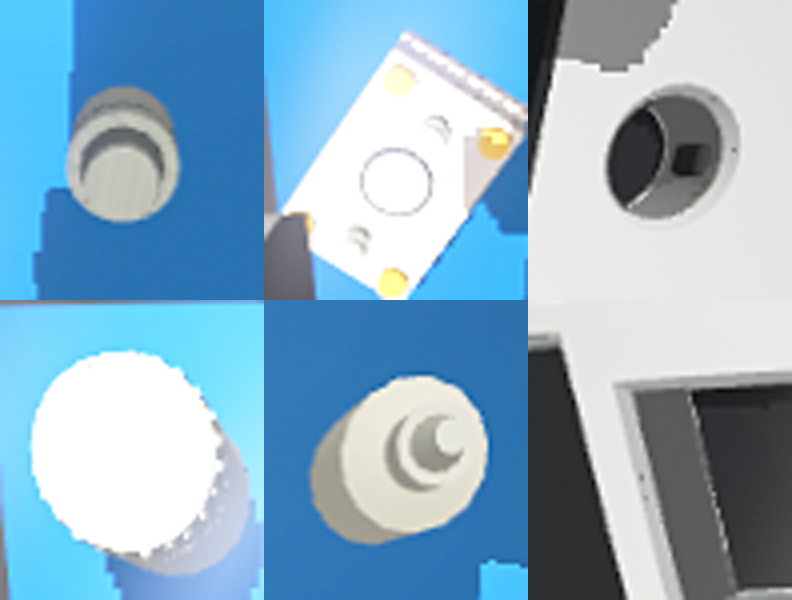

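Run:
```python
from h import *
s=bot.get_state();c=snap('wrist')
P=np.array([[225,135],[160,190],[445,75],[145,0],[300,25]])+(np.array([[123,165],[133,181],[145,151],[126,151],[151,155]])+.5)/4-.5
print(ray(c,P,[.048,.025,.036,.055,.048]).round(4))
plan(.5705,-.0065,.12,90)
```

```text
[[ 0.5723 -0.0057  0.048 ]
 [ 0.656  -0.0867  0.025 ]
 [ 0.5001  0.2502  0.036 ]
 [ 0.4306 -0.0836  0.055 ]
 [ 0.4535  0.0785  0.048 ]]
x1.000 [-0.0075, -0.0147, 0.3213, 0.0, -0.0, 0.0021]
```

Emit:
step_arm(targets=[-0.0104,-0.0128,0.1,0,0,0.002,-0.0104,-0.0128,0.25,0,0,0.002,-0.0104,-0.0128,0.4,0,0,0.002,-0.0104,-0.0128,0.55,0,0,0.002,-0.0104,-0.0128,0.65,0,0,0.002,-0.0104,-0.0128,0.69,0,0,0.002,-0.0104,-0.0128,0.69,0,0,0.002,-0.0104,-0.0128,0.69,0,0,0.002])

```text
clock: 3.0
tcp_pos: [0.5722, -0.0066, 0.029]
ee_rot: [[-1.0, -0.001, 0.002], [-0.001, 1.0, -0.0], [-0.002, -0.0, -1.0]]
force: [-0.2, 0.2, -0.2]
grip_width: 0.997
grasp_force: 0.0
```

Emit:
step_arm(targets=[0,0,0,0,0,0,0,0,0,0,0,0,0,0,0,0,0,0,0,0,0,0,0,0,0,0,0,0,0,0,0,0,0,0,0,0,0,0,0,0,0,0,0,0,0,0,0,0], claw=1, squeeze=80)

```text
clock: 3.8
tcp_pos: [0.5719, -0.0066, 0.0284]
ee_rot: [[-1.0, -0.001, 0.001], [-0.001, 1.0, -0.0], [-0.001, -0.0, -1.0]]
force: [-0.9, -0.2, 5.5]
grip_width: 0.186
grasp_force: 78.1
```

Run:
```python
from h import *
st();c=snap('wrist');i=c['img'][:,:,::-1]
d=snap('scene');j=d['img'][:,:,::-1]
cv2.imwrite('pics/m2.png',np.hstack([cv2.resize(i[130:330,160:360],(400,400)),cv2.resize(j[120:240,210:330],(400,400),interpolation=cv2.INTER_CUBIC)]))
```

```text
3.8 [ 0.5719 -0.0066  0.0284] [-0.9 -0.2  5.5] 0.18643068032680518 78.06989550590515
```

View pics/m2.png

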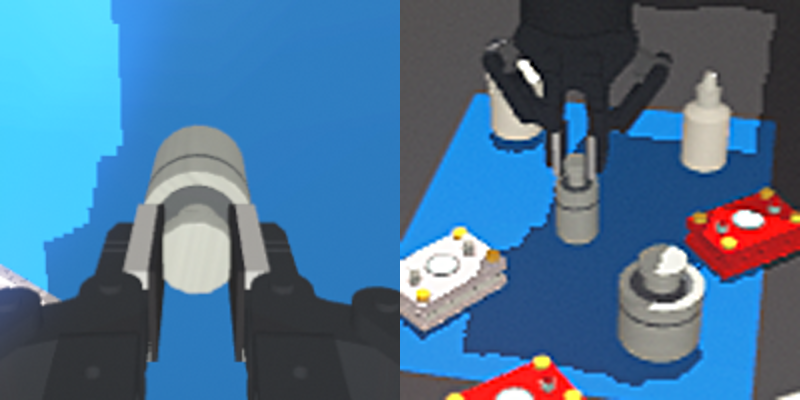

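Run:
```python
from h import *
c=snap('wrist');d=snap('scene');s=bot.get_state()
for z in [0,-.01,-.019,-.03]:
    X=np.array([[x,y,z] for y in(-.0105,.0105) for x in (.011,-.011)])@np.array(s['ee_rot']).T+s['tcp_pos']
    print(z,((proj(c,X)-[160,130])*2).round(0).tolist(),((proj(d,X)-[210,120])*400/120).round(0).tolist())
```

```text
0 [[163.0, 159.0], [164.0, 224.0], [231.0, 159.0], [229.0, 224.0]] [[162.0, 193.0], [156.0, 210.0], [189.0, 196.0], [184.0, 213.0]]
-0.01 [[161.0, 171.0], [162.0, 239.0], [233.0, 171.0], [231.0, 239.0]] [[162.0, 182.0], [156.0, 199.0], [189.0, 185.0], [184.0, 202.0]]
-0.019 [[159.0, 183.0], [161.0, 253.0], [235.0, 183.0], [233.0, 253.0]] [[162.0, 172.0], [156.0, 189.0], [189.0, 175.0], [184.0, 192.0]]
-0.03 [[156.0, 199.0], [158.0, 273.0], [237.0, 199.0], [236.0, 273.0]] [[161.0, 160.0], [156.0, 176.0], [189.0, 163.0], [184.0, 179.0]]
```

Emit:
step_arm(targets=[0,0,0,0,0,0,0,0,0,0,0,0,0,0,0,0,0,0,0,0,0,0,0,0,0,0,0,0,0,0,0,0,0,0,0,0,0,0,0.04,0,0,0,0,0,0.08,0,0,0,0,0,0.08,0,0,0,0,0,0.08,0,0,0], claw=0)

```text
clock: 5.0
tcp_pos: [0.5711, -0.0066, 0.0072]
ee_rot: [[-1.0, -0.001, -0.001], [-0.001, 1.0, 0.0], [0.001, 0.0, -1.0]]
force: [0.4, 0.5, 0.2]
grip_width: 0.995
grasp_force: 0.0
```

Emit:
step_arm(targets=[0,0,0,0,0,0,0,0,0,0,0,0,0,0,0,0,0,0,0,0,0,0,0,0,0,0,0,0,0,0,0,0,0,0,0,0,0,0,0,0,0,0,0,0,0,0,0,0], claw=1)

```text
clock: 5.8
tcp_pos: [0.5718, -0.0066, 0.0085]
ee_rot: [[-1.0, -0.001, 0.001], [-0.001, 1.0, 0.0], [-0.001, 0.0, -1.0]]
force: [-1.3, 0.5, 4.9]
grip_width: 0.336
grasp_force: 78.6
```

Run:
```python
from h import *
st();c=snap('wrist');i=c['img'][:,:,::-1]
d=snap('scene');j=d['img'][:,:,::-1]
cv2.imwrite('pics/m3.png',np.hstack([cv2.resize(i[130:330,160:360],(400,400)),cv2.resize(j[120:240,210:330],(400,400),interpolation=cv2.INTER_CUBIC)]))
```

```text
5.8 [ 0.5718 -0.0066  0.0085] [-1.3  0.5  4.9] 0.3358427297702159 78.55263917706907
```

View pics/m3.png

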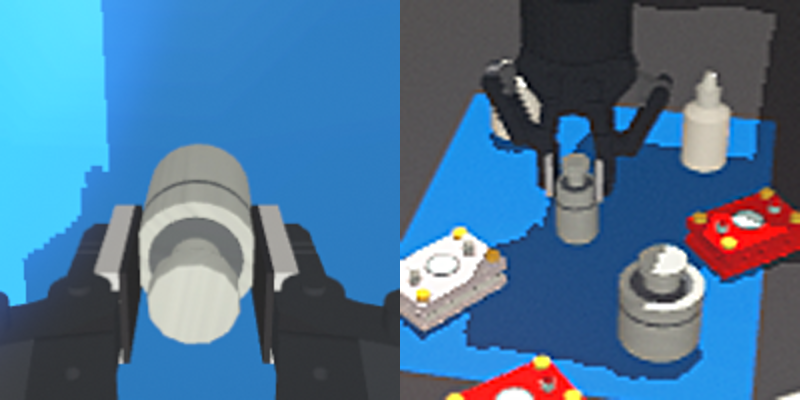

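Emit:
step_arm(targets=[0,0,-0.02,0,0,0,0,0,-0.08,0,0,0,0,0,-0.2,0,0,0,0,0,-0.34,0,0,0,0,0,-0.4,0,0,0,0,0,-0.4,0,0,0])

```text
clock: 6.5
tcp_pos: [0.5727, -0.0068, 0.1109]
ee_rot: [[-1.0, -0.001, 0.005], [-0.001, 1.0, -0.0], [-0.005, -0.0, -1.0]]
force: [-0.4, 0.1, -2.7]
grip_width: 0.331
grasp_force: 79.5
```

```bash
python3 -c "
from h import *
st();plan(.5001,.2499,.11,88)"
```

```text
6.5 [ 0.5727 -0.0068  0.1109] [-0.4  0.1 -2.7] 0.33107850095552793 79.51571546494961
x1.027 [0.2897, 1.027, 0.0018, -0.0002, 0.0031, 0.0227]
```

Emit:
step_arm(targets=[0.07,0.2,0,0,0,0.022,0.14,0.4,0,0,0,0.022,0.21,0.6,0,0,0,0.022,0.26,0.8,0,0,0,0.022,0.28,0.92,0,0,0,0.022,0.285,0.97,0,0,0,0.022,0.285,0.99,0,0,0,0.022,0.285,0.99,0,0,0,0.022,0.285,0.99,0,0,0,0.022,0.285,0.99,0,0,0,0.022])

```text
clock: 7.5
tcp_pos: [0.5002, 0.2396, 0.1077]
ee_rot: [[-0.999, 0.035, -0.0], [0.035, 0.999, -0.0], [0.0, -0.0, -1.0]]
force: [-0.8, -0.6, -2.6]
grip_width: 0.333
grasp_force: 79.8
```

Run:
```python
from h import *
st();plan(.5001,.2499,.04,88)
c=snap('wrist');i=c['img'][:,:,::-1]
d=snap('scene');j=d['img'][:,:,::-1]
e=snap('top')['img'][:,:,::-1]
cv2.imwrite('pics/m4.png',np.hstack([cv2.resize(i[100:300,140:340],(400,400)),cv2.resize(j[100:220,330:450],(400,400),interpolation=cv2.INTER_CUBIC)]))
```

```text
7.5 [0.5002 0.2396 0.1077] [-0.8 -0.6 -2.6] 0.3333258677932299 79.76447075139731
x1.000 [0.0019, 0.0412, 0.2707, -0.0002, -0.0002, -0.0002]
```

View pics/m4.png

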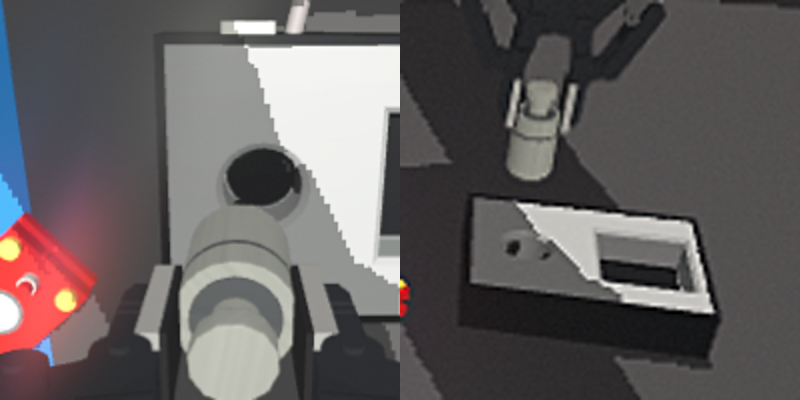

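Run:
```python
from h import *
c=snap('wrist')
print(ray(c,[[271.3,191.8],[258.5,253]],[.036,.1472]).round(4));st()
```

```text
[[0.4993 0.2515 0.036 ]
 [0.4978 0.2402 0.1472]]
7.7 [0.5001 0.2402 0.1078] [-0.5 -0.4 -3.1] 0.3299629814231284 79.76450571790338
```

Emit:
step_arm(targets=[-0.003,0.04,0,0,0,0,-0.003,0.04,0.08,0,0,0,-0.003,0.04,0.18,0,0,0,-0.003,0.04,0.22,0,0,0,-0.003,0.04,0.235,0,0,0,-0.003,0.04,0.25,0,0,0,-0.003,0.04,0.265,0,0,0,-0.003,0.04,0.28,0,0,0,-0.003,0.04,0.295,0,0,0,-0.003,0.04,0.295,0,0,0])

```text
clock: 8.7
tcp_pos: [0.5009, 0.2507, 0.0338]
ee_rot: [[-0.999, 0.034, -0.0], [0.034, 0.999, -0.0], [0.0, -0.0, -1.0]]
force: [-0.3, -0.7, -2.7]
grip_width: 0.334
grasp_force: 79.8
```

Emit:
step_arm(targets=[0,0,0.01,0,0,0,0,0,0.02,0,0,0,0,0,0.03,0,0,0,0,0,0.04,0,0,0,0,0,0.05,0,0,0,0,0,0.056,0,0,0,0,0,0.062,0,0,0,0,0,0.062,0,0,0], squeeze=120)

```text
clock: 9.5
tcp_pos: [0.5011, 0.2508, 0.0187]
ee_rot: [[-0.999, 0.034, 0.0], [0.034, 0.999, 0.0], [-0.0, 0.0, -1.0]]
force: [-1.6, 0.6, 6.4]
grip_width: 0.314
grasp_force: 118.8
```

Emit:
step_arm(targets=[0,0,0.005,0,0,0,0,0,0.01,0,0,0,0,0,0.01,0,0,0])

```text
clock: 9.8
tcp_pos: [0.5018, 0.2511, 0.0184]
ee_rot: [[-0.999, 0.034, 0.002], [0.034, 0.999, 0.0], [-0.002, 0.001, -1.0]]
force: [-10.6, -4.8, 32.5]
grip_width: 0.318
grasp_force: 122.0
```

Emit:
step_arm(targets=[0,0,-0.01,0,0,0,0,0,-0.01,0,0,0,0,0,-0.01,0,0,0,0,0,-0.01,0,0,0,0,0,-0.01,0,0,0,0,0,-0.01,0,0,0,0,0,-0.1,0,0,0,0,0,-0.25,0,0,0,0,0,-0.4,0,0,0,0,0,-0.5,0,0,0,0,0,-0.5,0,0,0], claw=0, squeeze=60)

```text
clock: 10.9
tcp_pos: [0.5027, 0.2515, 0.1445]
ee_rot: [[-0.999, 0.034, 0.006], [0.034, 0.999, 0.002], [-0.006, 0.002, -1.0]]
force: [-0.4, -0.7, -0.0]
grip_width: 1.003
grasp_force: 0.0
```

Run:
```python
from h import *
st();plan(.4525,.077,.14,90)
c=snap('wrist');i=c['img'][:,:,::-1]
cv2.imwrite('pics/m5.png',i[60:340,100:512])
```

```text
10.9 [0.5027 0.2515 0.1445] [-0.4 -0.7 -0. ] 1.00277987220726 0.0
x1.000 [0.1774, -0.7043, 0.0155, 0.0015, 0.0036, -0.0215]
```

View pics/m5.png

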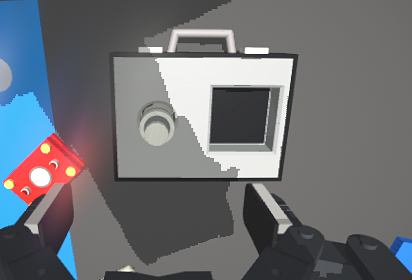

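Emit:
step_arm(targets=[0.1,-0.4,0,0,0,-0.021,0.177,-0.704,0,0,0,-0.021,0.177,-0.704,0,0,0,-0.021,0.177,-0.704,0,0,0,-0.021,0.177,-0.704,0,0,0,-0.021,0.177,-0.704,0,0,0,-0.021])

```text
clock: 11.55
tcp_pos: [0.4506, 0.0761, 0.1403]
ee_rot: [[-1.0, 0.002, -0.001], [0.002, 1.0, 0.0], [0.001, 0.0, -1.0]]
force: [-0.1, 0.7, -0.5]
grip_width: 1.0
grasp_force: 0.0
```

Run:
```python
from h import *
st();plan(.4525,.077,.009,90)
c=snap('wrist');i=c['img'][:,:,::-1]
cv2.imwrite('pics/m6.png',np.vstack([cv2.resize(i[:256],(800,400)),]))
print(proj(c,[[.4525,.077,.048],[.430,-.0845,.055]])*[800/512,400/256])
```

```text
11.55 [0.4506 0.0761 0.1403] [-0.1  0.7 -0.5] 0.9997562380151565 0.0
x1.000 [-0.0084, 0.0036, 0.5252, 0.0001, -0.0008, -0.0015]
[[404.81236859 295.3139099 ]
 [125.5815165  262.290144  ]]
```

View pics/m6.png

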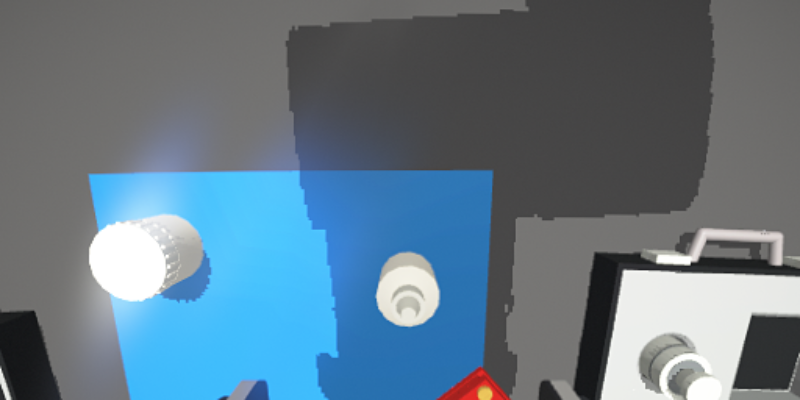

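Emit:
step_arm(targets=[-0.008,0.005,0.1,0,0,-0.001,-0.008,0.005,0.25,0,0,-0.001,-0.008,0.005,0.4,0,0,-0.001,-0.008,0.005,0.5,0,0,-0.001,-0.008,0.005,0.525,0,0,-0.001,-0.008,0.005,0.525,0,0,-0.001,-0.008,0.005,0.525,0,0,-0.001])

```text
clock: 12.3
tcp_pos: [0.4536, 0.0781, 0.0107]
ee_rot: [[-1.0, -0.001, 0.001], [-0.001, 1.0, 0.0], [-0.001, 0.0, -1.0]]
force: [0.2, 0.8, 0.3]
grip_width: 1.001
grasp_force: 0.0
```

Emit:
step_arm(targets=[0,0,0,0,0,0,0,0,0,0,0,0,0,0,0,0,0,0,0,0,0,0,0,0,0,0,0,0,0,0,0,0,0,0,0,0,0,0,0,0,0,0,0,0,0,0,0,0], claw=1, squeeze=40)

```text
clock: 13.1
tcp_pos: [0.4535, 0.0777, 0.0105]
ee_rot: [[-1.0, -0.001, 0.002], [-0.001, 1.0, 0.0], [-0.002, 0.0, -1.0]]
force: [-0.4, 1.0, 7.1]
grip_width: 0.416
grasp_force: 39.2
```

Emit:
step_arm(targets=[0,0,-0.02,0,0,0,0,0,-0.1,0,0,0,0,0,-0.25,0,0,0,0,0,-0.4,0,0,0,0,0,-0.44,0,0,0,0,0,-0.44,0,0,0])

```text
clock: 13.7
tcp_pos: [0.4536, 0.0776, 0.1211]
ee_rot: [[-1.0, -0.001, 0.003], [-0.001, 1.0, 0.0], [-0.003, 0.0, -1.0]]
force: [-0.4, 0.4, -1.1]
grip_width: 0.416
grasp_force: 40.2
```

```bash
python3 -c "
from h import *
st();plan(.5423,-.2389,.12,92.8)"
```

```text
13.7 [0.4536 0.0776 0.1211] [-0.4  0.4 -1.1] 0.4163547890859636 40.200659101246856
x1.266 [-0.3539, -1.2664, 0.0052, 0.0001, 0.0019, -0.0306]
```

Emit:
step_arm(targets=[-0.06,-0.2,0,0,0,-0.02,-0.11,-0.4,0,0,0,-0.03,-0.17,-0.6,0,0,0,-0.03,-0.22,-0.8,0,0,0,-0.03,-0.28,-1,0,0,0,-0.03,-0.28,-1,0,0,0,-0.03])

```text
clock: 14.3
tcp_pos: [0.5232, -0.1765, 0.1179]
ee_rot: [[-0.999, -0.044, -0.001], [-0.044, 0.999, -0.0], [0.001, -0.0, -1.0]]
force: [-0.4, 0.6, -1.0]
grip_width: 0.413
grasp_force: 40.3
```

```bash
python3 -c "
from h import *
st();plan(.5423,-.2389,.11,92.8)"
```

```text
14.3 [ 0.5232 -0.1765  0.1179] [-0.4  0.6 -1. ] 0.4129462806461163 40.30522899061907
x1.000 [-0.0653, -0.2529, 0.0316, -0.0, -0.0008, -0.0028]
```

Emit:
step_arm(targets=[-0.06,-0.2,0.03,0,0,-0.003,-0.065,-0.24,0.03,0,0,-0.003,-0.065,-0.24,0.03,0,0,-0.003,-0.065,-0.24,0.03,0,0,-0.003,-0.065,-0.24,0.03,0,0,-0.003])

```text
clock: 14.8
tcp_pos: [0.5418, -0.2301, 0.1119]
ee_rot: [[-0.999, -0.054, -0.001], [-0.054, 0.999, 0.001], [0.001, 0.001, -1.0]]
force: [0.5, 0.5, -0.6]
grip_width: 0.42
grasp_force: 40.4
```

Run:
```python
from h import *
st();plan(.5423,-.2389,.0205,92.8)
c=snap('wrist');i=c['img'][:,:,::-1]
cv2.imwrite('pics/m7.png',np.vstack([cv2.resize(i[60:300,80:400],(800,600)),]))
```

```text
14.8 [ 0.5418 -0.2301  0.1119] [ 0.5  0.5 -0.6] 0.4197868317276549 40.37150110874791
x1.000 [-0.0006, -0.0356, 0.3656, 0.0005, -0.0006, 0.003]
```

View pics/m7.png

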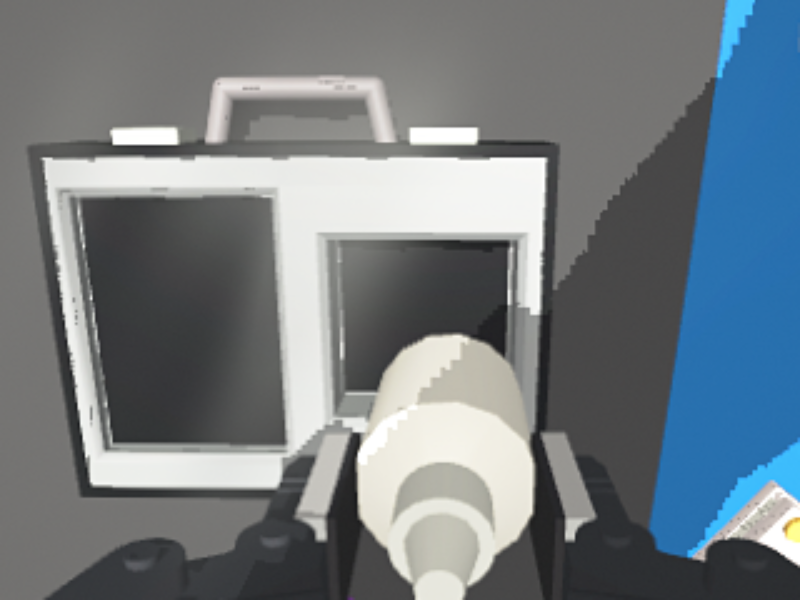

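Run:
```python
from h import *
c=snap('wrist');f=lambda p:np.array(p,float)/2.5+[80,60]
P=ray(c,f([[58,189],[282,189],[291,450],[106,450]]),.036);print(P.round(4),P.mean(0))
Q=ray(c,f([[317,234],[527,234],[333,425]]),.036);print(Q.round(4),(Q[1]+Q[2])/2,(Q[0]+Q[1])/2)
st()
plan(.5425,-.239,.0205,92.8)
```

```text
[[ 0.4994 -0.363   0.036 ]
 [ 0.496  -0.2871  0.036 ]
 [ 0.5913 -0.2848  0.036 ]
 [ 0.5953 -0.3543  0.036 ]] [ 0.54551907 -0.32232682  0.036     ]
[[ 0.5105 -0.2754  0.036 ]
 [ 0.5068 -0.2044  0.036 ]
 [ 0.5804 -0.2693  0.036 ]] [ 0.5435871  -0.23687614  0.036     ] [ 0.50862996 -0.2398935   0.036     ]
14.9 [ 0.542  -0.2304  0.1123] [-0.1  0.1  0.2] 0.41874675368053627 40.37189979397226
x1.000 [-0.0001, -0.0346, 0.3673, 0.0001, -0.0001, 0.0031]
```

Emit:
step_arm(targets=[-0.003,-0.032,0.02,0,0,0.003,-0.003,-0.032,0.1,0,0,0.003,-0.003,-0.032,0.2,0,0,0.003,-0.003,-0.032,0.28,0,0,0.003,-0.003,-0.032,0.31,0,0,0.003,-0.003,-0.032,0.33,0,0,0.003,-0.003,-0.032,0.345,0,0,0.003,-0.003,-0.032,0.355,0,0,0.003,-0.003,-0.032,0.362,0,0,0.003,-0.003,-0.032,0.362,0,0,0.003,-0.003,-0.032,0.362,0,0,0.003])

```text
clock: 16.0
tcp_pos: [0.5435, -0.2395, 0.0221]
ee_rot: [[-0.999, -0.048, 0.0], [-0.048, 0.999, -0.0], [-0.0, -0.0, -1.0]]
force: [-0.4, 0.1, -0.5]
grip_width: 0.419
grasp_force: 40.4
```

Emit:
step_arm(targets=[0,0,0.003,0,0,0,0,0,0.006,0,0,0,0,0,0.006,0,0,0])

```text
clock: 16.3
tcp_pos: [0.5436, -0.2395, 0.0207]
ee_rot: [[-0.999, -0.048, 0.001], [-0.048, 0.999, -0.0], [-0.001, -0.0, -1.0]]
force: [-0.7, 0.9, 2.6]
grip_width: 0.415
grasp_force: 40.7
```

Emit:
step_arm(targets=[0,0,0,0,0,0,0,0,0,0,0,0,0,0,0,0,0,0,0,0,0,0,0,0,0,0,0,0,0,0,0,0,0,0,0,0,0,0,-0.1,0,0,0,0,0,-0.25,0,0,0,0,0,-0.4,0,0,0,0,0,-0.5,0,0,0,0,0,-0.5,0,0,0], claw=0)

```text
clock: 17.4
tcp_pos: [0.545, -0.2403, 0.1491]
ee_rot: [[-0.999, -0.048, 0.006], [-0.048, 0.999, -0.003], [-0.005, -0.003, -1.0]]
force: [-0.5, 0.6, 0.3]
grip_width: 1.0
grasp_force: 0.0
```

```bash
python3 -c "
from h import *
st();plan(.430,-.0845,.135,90)"
```

```text
17.4 [ 0.545  -0.2403  0.1491] [-0.5  0.6  0.3] 1.0003521719709685 0.0
x1.000 [0.4298, 0.6448, 0.0519, -0.002, 0.0035, 0.0305]
```

Emit:
step_arm(targets=[0.12,0.18,0,0,0,0.03,0.24,0.36,0,0,0,0.03,0.36,0.54,0,0,0,0.03,0.43,0.645,0,0,0,0.03,0.43,0.645,0,0,0,0.03,0.43,0.645,0,0,0,0.03,0.43,0.645,0,0,0,0.03])

```text
clock: 18.1
tcp_pos: [0.4288, -0.0841, 0.1451]
ee_rot: [[-1.0, -0.0, 0.0], [-0.0, 1.0, -0.0], [-0.0, -0.0, -1.0]]
force: [0.3, 0.2, 0.3]
grip_width: 1.005
grasp_force: 0.0
```

```bash
python3 -c "
from h import *
st();plan(.430,-.0845,.012,90)"
```

```text
18.1 [ 0.4288 -0.0841  0.1451] [0.3 0.2 0.3] 1.005462729927791 0.0
x1.000 [-0.0046, -0.0015, 0.5324, -0.0001, 0.0001, 0.0003]
```

Emit:
step_arm(targets=[-0.003,-0.001,0.1,0,0,0,-0.003,-0.001,0.25,0,0,0,-0.003,-0.001,0.4,0,0,0,-0.003,-0.001,0.5,0,0,0,-0.003,-0.001,0.53,0,0,0,-0.003,-0.001,0.53,0,0,0,-0.003,-0.001,0.53,0,0,0])

```text
clock: 18.8
tcp_pos: [0.4298, -0.0843, 0.0136]
ee_rot: [[-1.0, -0.0, 0.001], [-0.0, 1.0, -0.0], [-0.001, -0.0, -1.0]]
force: [0.4, -0.1, 0.8]
grip_width: 0.999
grasp_force: 0.0
```

Emit:
step_arm(targets=[0,0,0,0,0,0,0,0,0,0,0,0,0,0,0,0,0,0,0,0,0,0,0,0,0,0,0,0,0,0,0,0,0,0,0,0,0,0,0,0,0,0], claw=1, squeeze=40)

```text
clock: 19.5
tcp_pos: [0.4296, -0.0839, 0.0137]
ee_rot: [[-1.0, -0.001, 0.002], [-0.001, 1.0, -0.0], [-0.002, -0.0, -1.0]]
force: [-2.2, 0.2, 9.0]
grip_width: 0.515
grasp_force: 39.2
```

Emit:
step_arm(targets=[0,0,-0.02,0,0,0,0,0,-0.1,0,0,0,0,0,-0.25,0,0,0,0,0,-0.4,0,0,0,0,0,-0.44,0,0,0,0,0,-0.44,0,0,0])

```text
clock: 20.1
tcp_pos: [0.4297, -0.084, 0.1241]
ee_rot: [[-1.0, -0.001, 0.003], [-0.001, 1.0, -0.001], [-0.003, -0.001, -1.0]]
force: [-0.9, -0.2, -1.5]
grip_width: 0.517
grasp_force: 41.3
```

```bash
python3 -c "
from h import *
st();plan(.503,.3353,.12,88)"
```

```text
20.1 [ 0.4297 -0.084   0.1241] [-0.9 -0.2 -1.5] 0.5174714608564348 41.33495807647705
x1.677 [-0.2947, 1.6768, 0.0156, -0.0006, 0.0019, 0.0228]
```

Emit:
step_arm(targets=[-0.04,0.2,0,0,0,0.01,-0.07,0.4,0,0,0,0.02,-0.11,0.6,0,0,0,0.02,-0.14,0.8,0,0,0,0.02,-0.18,1,0,0,0,0.022,-0.18,1,0,0,0,0.022])

```text
clock: 20.7
tcp_pos: [0.4734, 0.1704, 0.1211]
ee_rot: [[-1.0, 0.03, -0.001], [0.03, 1.0, 0.0], [0.001, 0.0, -1.0]]
force: [-0.7, -1.1, -0.9]
grip_width: 0.511
grasp_force: 41.5
```

```bash
python3 -c "
from h import *
st();plan(.503,.3353,.11,88)"
```

```text
20.7 [0.4734 0.1704 0.1211] [-0.7 -1.1 -0.9] 0.5105780885439382 41.500500440597534
x1.000 [-0.0987, 0.6627, 0.0444, 0.0002, -0.0009, 0.0033]
```

Emit:
step_arm(targets=[-0.04,0.2,0,0,0,0.003,-0.07,0.4,0,0,0,0.003,-0.1,0.58,0,0,0,0.003,-0.1,0.66,0,0,0,0.003,-0.1,0.675,0,0,0,0.003,-0.1,0.675,0,0,0,0.003,-0.1,0.675,0,0,0,0.003])

```text
clock: 21.4
tcp_pos: [0.5042, 0.3325, 0.122]
ee_rot: [[-0.999, 0.039, -0.001], [0.039, 0.999, -0.001], [0.001, -0.001, -1.0]]
force: [-0.3, -0.2, 0.1]
grip_width: 0.515
grasp_force: 41.7
```

```bash
python3 -c "
from h import *
st();plan(.5033,.3353,.0237,88);c=snap('wrist','w8')"
```

```text
21.4 [0.5042 0.3325 0.122 ] [-0.3 -0.2  0.1] 0.5154600821939728 41.657055616378784
x1.000 [0.0035, 0.0113, 0.3931, -0.0007, -0.0009, -0.0029]
```

View pics/w8.png

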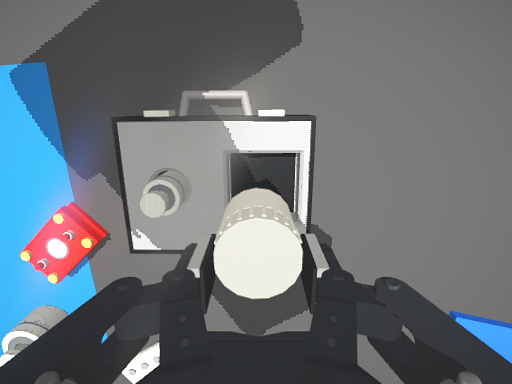

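Emit:
step_arm(targets=[0.003,0.01,0.02,0,0,-0.003,0.003,0.01,0.1,0,0,-0.003,0.003,0.01,0.2,0,0,-0.003,0.003,0.01,0.29,0,0,-0.003,0.003,0.01,0.33,0,0,-0.003,0.003,0.01,0.355,0,0,-0.003,0.003,0.01,0.37,0,0,-0.003,0.003,0.01,0.38,0,0,-0.003,0.003,0.01,0.386,0,0,-0.003,0.003,0.01,0.386,0,0,-0.003])

```text
clock: 22.45
tcp_pos: [0.504, 0.3367, 0.0266]
ee_rot: [[-0.999, 0.034, 0.001], [0.034, 0.999, 0.0], [-0.001, 0.0, -1.0]]
force: [-0.0, -0.4, -0.7]
grip_width: 0.518
grasp_force: 41.7
```

Emit:
step_arm(targets=[0,0,0.004,0,0,0,0,0,0.008,0,0,0,0,0,0.011,0,0,0,0,0,0.011,0,0,0])

```text
clock: 22.85
tcp_pos: [0.504, 0.3366, 0.0239]
ee_rot: [[-0.999, 0.034, 0.0], [0.034, 0.999, 0.0], [-0.0, 0.0, -1.0]]
force: [-0.8, -0.5, 2.7]
grip_width: 0.514
grasp_force: 42.0
```

Emit:
step_arm(targets=[0,0,0,0,0,0,0,0,0,0,0,0,0,0,0,0,0,0,0,0,0,0,0,0,0,0,0,0,0,0,0,0,0,0,0,0,0,0,-0.1,0,0,0,0,0,-0.25,0,0,0,0,0,-0.4,0,0,0,0,0,-0.5,0,0,0,0,0,-0.5,0,0,0], claw=0)

```text
clock: 23.95
tcp_pos: [0.5054, 0.3376, 0.1524]
ee_rot: [[-0.999, 0.034, 0.006], [0.034, 0.999, 0.003], [-0.005, 0.003, -1.0]]
force: [0.0, 0.3, -1.3]
grip_width: 0.998
grasp_force: 0.0
```

```bash
python3 -c "
from h import *
st();plan(.656,-.0875,.15,55.2)"
```

```text
23.95 [0.5054 0.3376 0.1524] [ 0.   0.3 -1.3] 0.9984988132455689 0.0
x1.679 [-0.6592, -1.679, 0.0077, 0.003, 0.0028, 0.3652]
```

Emit:
step_arm(targets=[-0.33,-0.84,0,0,0,0.18,-0.33,-0.84,0,0,0,0.18,-0.33,-0.84,0,0,0,0.18,-0.33,-0.84,0,0,0,0.18,-0.33,-0.84,0,0,0,0.18,-0.33,-0.84,0,0,0,0.18])

```text
clock: 24.55
tcp_pos: [0.5797, 0.1208, 0.1475]
ee_rot: [[-0.949, 0.315, -0.001], [0.315, 0.949, -0.001], [0.001, -0.001, -1.0]]
force: [-0.3, 0.6, -0.3]
grip_width: 1.002
grasp_force: 0.0
```

```bash
python3 -c "
from h import *
st();plan(.656,-.0875,.15,55.2)"
```

```text
24.55 [0.5797 0.1208 0.1475] [-0.3  0.6 -0.3] 1.0024916017646124 0.0
x1.000 [-0.5519, -0.6949, -0.0097, -0.0006, -0.0004, 0.1828]
```

Emit:
step_arm(targets=[-0.55,-0.69,0,0,0,0.183,-0.55,-0.69,0,0,0,0.183,-0.55,-0.69,0,0,0,0.183,-0.55,-0.69,0,0,0,0.183,-0.55,-0.69,0,0,0,0.183,-0.55,-0.69,0,0,0,0.183,-0.55,-0.69,0,0,0,0.183])

```text
clock: 25.25
tcp_pos: [0.6557, -0.0815, 0.1478]
ee_rot: [[-0.823, 0.568, -0.001], [0.568, 0.823, 0.001], [0.001, -0.0, -1.0]]
force: [-0.5, 1.2, 0.3]
grip_width: 1.0
grasp_force: 0.0
```

Run:
```python
from h import *
st();c=snap('wrist','w9')
# brass nuts: yellow blobs near the cell
h=cv2.cvtColor(c['img'],cv2.COLOR_RGB2HSV)
m=cv2.inRange(h,(15,110,110),(32,255,255))
n,l,s,ce=cv2.connectedComponentsWithStats(m)
k=[i for i in range(1,n) if s[i,4]>12]
for i in k: print(s[i,4],ce[i].round(1),ray(c,[ce[i]],.028).round(4))
print(proj(c,[[.656,-.0875,.026]]))
```

```text
25.25 [ 0.6557 -0.0815  0.1478] [-0.5  1.2  0.3] 0.9998351634379213 0.0
55 [357.1   2.1] [[0.5723 0.083  0.028 ]]
120 [394.8  11.3] [[0.5974 0.1078 0.028 ]]
74 [272.2 153.5] [[ 0.6416 -0.0544  0.028 ]]
73 [370.2 201.7] [[0.7423 0.0023 0.028 ]]
51 [402.1 208.3] [[0.7684 0.0271 0.028 ]]
44 [237.1 211.4] [[ 0.6715 -0.1188  0.028 ]]
66 [270.5 211.6] [[ 0.6917 -0.0901  0.028 ]]
49 [384.4 258.2] [[ 0.8107 -0.016   0.028 ]]
[[253.13268525 182.81874897]]
```

```bash
python3 -c "
from h import *
st();plan(.6565,-.0868,-.012,54.9)"
```

```text
25.3 [ 0.6557 -0.081   0.148 ] [0.  0.5 0.1] 0.9945154198540738 0.0
x1.000 [-0.0166, -0.017, 0.64, -0.0001, -0.0008, 0.0062]
```

Emit:
step_arm(targets=[-0.0166,-0.017,0.1,0,0,0.006,-0.0166,-0.017,0.25,0,0,0.006,-0.0166,-0.017,0.4,0,0,0.006,-0.0166,-0.017,0.54,0,0,0.006,-0.0166,-0.017,0.6,0,0,0.006,-0.0166,-0.017,0.625,0,0,0.006,-0.0166,-0.017,0.64,0,0,0.006,-0.0166,-0.017,0.64,0,0,0.006,-0.0166,-0.017,0.64,0,0,0.006])

```text
clock: 26.2
tcp_pos: [0.658, -0.0887, -0.01]
ee_rot: [[-0.818, 0.576, 0.002], [0.576, 0.818, -0.0], [-0.002, 0.001, -1.0]]
force: [0.7, 0.2, -0.7]
grip_width: 1.0
grasp_force: 0.0
```

Emit:
step_arm(targets=[0,0,0,0,0,0,0,0,0,0,0,0,0,0,0,0,0,0,0,0,0,0,0,0,0,0,0,0,0,0,0,0,0,0,0,0,0,0,0,0,0,0], claw=1, squeeze=70)

```text
clock: 26.9
tcp_pos: [0.6576, -0.0888, -0.0102]
ee_rot: [[-0.818, 0.576, 0.001], [0.576, 0.818, -0.0], [-0.001, 0.0, -1.0]]
force: [-3.1, 0.8, 9.2]
grip_width: 0.549
grasp_force: 70.2
```

Emit:
step_arm(targets=[0,0,-0.02,0,0,0,0,0,-0.08,0,0,0,0,0,-0.2,0,0,0,0,0,-0.34,0,0,0,0,0,-0.42,0,0,0,0,0,-0.44,0,0,0,0,0,-0.44,0,0,0])

```text
clock: 27.6
tcp_pos: [0.6573, -0.0887, 0.0993]
ee_rot: [[-0.818, 0.576, 0.001], [0.576, 0.818, -0.0], [-0.001, 0.0, -1.0]]
force: [0.3, -0.2, -2.9]
grip_width: 0.546
grasp_force: 72.4
```

```bash
python3 -c "
from h import *
st();plan(.5472,-.3245,.1,92.9)"
```

```text
27.6 [ 0.6573 -0.0887  0.0993] [ 0.3 -0.2 -2.9] 0.5456497537405472 72.36230850219727
x1.025 [-0.1828, -1.0248, -0.0032, 0.0001, 0.0007, -0.4227]
```

Emit:
step_arm(targets=[-0.04,-0.2,-0.06,0,0,-0.09,-0.07,-0.4,-0.06,0,0,-0.18,-0.11,-0.6,-0.06,0,0,-0.27,-0.15,-0.8,-0.06,0,0,-0.36,-0.18,-0.95,-0.06,0,0,-0.422,-0.183,-1,-0.06,0,0,-0.422,-0.183,-1,-0.06,0,0,-0.422,-0.183,-1,-0.06,0,0,-0.422])

```text
clock: 28.4
tcp_pos: [0.5506, -0.3184, 0.1126]
ee_rot: [[-0.999, -0.048, -0.001], [-0.048, 0.999, 0.001], [0.001, 0.001, -1.0]]
force: [-0.1, 0.1, -1.8]
grip_width: 0.543
grasp_force: 72.5
```

Run:
```python
from h import *
st();plan(.5472,-.3245,.0185,92.9);c=snap('wrist');d=snap('top')
i=c['img'][:,:,::-1];j=d['img'][:,:,::-1]
cv2.imwrite('pics/w10.png',np.hstack([i[60:360,60:460],cv2.resize(j[170:250,300:400],(375,300))]))
```

```text
28.4 [ 0.5506 -0.3184  0.1126] [-0.1  0.1 -1.8] 0.5433365818252988 72.53564357757568
x1.000 [0.0143, -0.0241, 0.3763, 0.0008, -0.0007, -0.0014]
```

Emit:
step_arm(targets=[0.012,-0.024,0.02,0,0,-0.001,0.012,-0.024,0.1,0,0,-0.001,0.012,-0.024,0.2,0,0,-0.001,0.012,-0.024,0.28,0,0,-0.001,0.012,-0.024,0.32,0,0,-0.001,0.012,-0.024,0.34,0,0,-0.001,0.012,-0.024,0.35,0,0,-0.001,0.012,-0.024,0.36,0,0,-0.001,0.012,-0.024,0.366,0,0,-0.001,0.012,-0.024,0.366,0,0,-0.001,0.012,-0.024,0.366,0,0,-0.001])

```text
clock: 29.6
tcp_pos: [0.5481, -0.3257, 0.0224]
ee_rot: [[-0.999, -0.051, 0.0], [-0.051, 0.999, -0.0], [-0.0, -0.0, -1.0]]
force: [0.1, -0.6, -2.1]
grip_width: 0.546
grasp_force: 72.5
```

Emit:
step_arm(targets=[0,0,0.005,0,0,0,0,0,0.01,0,0,0,0,0,0.014,0,0,0,0,0,0.016,0,0,0,0,0,0.016,0,0,0])

```text
clock: 30.1
tcp_pos: [0.5479, -0.3255, 0.018]
ee_rot: [[-0.999, -0.051, -0.0], [-0.051, 0.999, 0.0], [0.0, 0.0, -1.0]]
force: [-0.3, -0.6, -1.7]
grip_width: 0.547
grasp_force: 72.6
```

Emit:
step_arm(targets=[0,0,0.003,0,0,0,0,0,0.006,0,0,0,0,0,0.006,0,0,0])

```text
clock: 30.4
tcp_pos: [0.548, -0.3256, 0.0178]
ee_rot: [[-0.999, -0.051, 0.0], [-0.051, 0.999, -0.0], [-0.0, -0.0, -1.0]]
force: [-4.8, 3.4, 11.1]
grip_width: 0.549
grasp_force: 74.5
```

Contact with the floor. Release with a partial opening and rise.

Emit:
step_arm(targets=[0,0,-0.005,0,0,0,0,0,-0.005,0,0,0,0,0,-0.005,0,0,0,0,0,-0.005,0,0,0,0,0,-0.005,0,0,0,0,0,-0.06,0,0,0,0,0,-0.16,0,0,0,0,0,-0.3,0,0,0,0,0,-0.45,0,0,0,0,0,-0.6,0,0,0,0,0,-0.6,0,0,0], claw=0.3)

```text
clock: 31.5
tcp_pos: [0.5501, -0.327, 0.1733]
ee_rot: [[-0.999, -0.051, 0.008], [-0.051, 0.999, -0.006], [-0.008, -0.006, -1.0]]
force: [0.6, 0.5, -0.3]
grip_width: 0.702
grasp_force: 0.0
```

Emit:
step_arm(targets=[0.2,0.3,-0.2,0,0,0,0.4,0.6,-0.2,0,0,0,0.4,0.8,-0.2,0,0,0,0.4,0.8,-0.2,0,0,0,0.4,0.8,-0.2,0,0,0,0.4,0.8,-0.2,0,0,0,0.4,0.8,-0.2,0,0,0])

```text
clock: 32.2
tcp_pos: [0.4381, -0.1308, 0.2172]
ee_rot: [[-0.999, -0.052, 0.001], [-0.052, 0.999, -0.001], [-0.001, -0.001, -1.0]]
force: [0.1, -0.3, -0.3]
grip_width: 0.701
grasp_force: 0.0
```

Run:
```python
from h import *
st();d=snap('top');c=snap('scene')
j=d['img'][:,:,::-1];i=c['img'][:,:,::-1]
r=lambda a:cv2.resize(a,(400,290),interpolation=cv2.INTER_CUBIC)
cv2.imwrite('pics/fin.png',np.vstack([np.hstack([r(j[170:257,100:220]),r(j[160:247,300:420])]),np.hstack([r(i[120:220,110:248]),r(i[125:225,320:458])])]))
```

```text
32.2 [ 0.4381 -0.1308  0.2172] [ 0.1 -0.3 -0.3] 0.7012896116967724 0.0
```

View pics/fin.png

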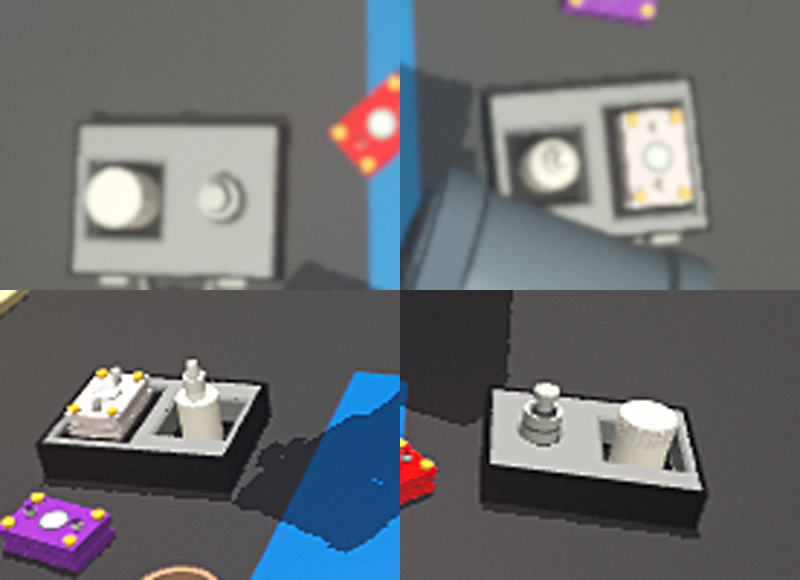

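The final picture shows all four items upright inside their cutouts. The die and jar are in the left case and the cell and bottle in the right one, and the gripper is clear of everything.

```bash
python3 -c "
from rig import bot
print(bot.hand_in())"
```

```text
the job is handed in; nothing more can be done
None
```

I placed both kits and handed the job in at about 32 s: by the last camera pictures and contact forces, the slim die and salt jar are seated in the pellet case and the liquid cell and dropper bottle in the liquid case, but the hand-in returned no verdict.

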